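Clamp a brass instrument tube in the repair fixture

ROBOT

A 6-joint arm with a two-finger parallel gripper is mounted at the origin on the work surface. World frame = base frame: x ahead of the robot, y to its left, z up, the work surface at z = 0. Lengths are in m, angles in rad, forces in N, time in s.
With the tool pointing down it reaches from about 0.325 to 0.9 m from the base axis. Payload 6.1 kg.
Tool frame: the origin (TCP) lies between the finger pads; the fingertips stand r.tcp_to_tips ahead of it and the grasp point (between the pads) lies 2 mm behind it (r.tcp_to_tips is the distance from the TCP to the fingertips, in m); z points along the fingers, y is the line along which they close (so a half turn about z gives the same grasp; the last joint's range is limited). The gripper opens to 87 mm and grips with 3 to 60 N. Pads are 19 mm wide; open, the fingers measure 117 mm over their backs; the gripper's body (75 mm by 190 mm) begins 51 mm behind the grasp point.
Start: joints at [-1.244, 0.22, 1.526, -0, 1.395, -0.126], TCP at [0.273, -0.562, 0.24] pointing down, gripper open.
Joint ranges: [-2.98, 2.98], [-0.91, 2.08], [0.09, 2.57], [-1.24, 4.39], [0.2, 2.65], [-2.68, 2.68]. Speed limits (rad/s): [2.57, 2.57, 3.01, 3.14, 3.14, 3.14].

INTERFACE

Orientations are given as a unit quaternion [w, x, y, z].
In Python, from cell import status, viewer, r gives the robot as it stands.
- The arm moves only by the tool apply_moves, never from a script. Its argument "targets" is text: rows parted by semicolons, each of 7 numbers parted by spaces: the shift along the world's x, y, z in m, then the turn, a rotation vector about the world's x, y, z in rad, then the opening, from -1 (shut) to 1 (fully open). A call has 1 to 10 rows; each row is the pose to reach, as a shift and turn from the pose commanded when the call began; what a row does not reach only later rows make up. A row lasts 1/10 s, in which the tool goes at most 50 mm and 8.59 degrees, less where a joint would pass 70% of its speed; a pose out of reach is approached as far as the arm can. A call with a gripper value outside its range is refused whole. The fingers move at their own pace and stop on an object; the grip force is fixed at half the most. Time passes only in rows, so rows that repeat a pose let the fingers close. It gives the time, the measured TCP pose, the force, the opening and the grip force at its end, in the units of the state.
- status.observe(): the state, without advancing time (a new reading comes with each control period).
- viewer.read_camera(name): name is "scene" or "top" or "wrist"; returns a dict with "image" (480x640x3 uint8, blue, green, red), "z_map" (480x640 float32, m along the optical axis (not along the pixel's ray), 0 where there is no reading), "camera_matrix" (3x3 intrinsics, pixels), "distortion" ([k1, k2, p1, p2, k3] as OpenCV has them; the pictures are not rectified), "R" (3x3) and "t" (3): a world point X has camera coordinates R X + t. Camera axes: x right, y down, z forward; pixel columns grow to the right and rows downward; lengths in m; the calibration is good to about 2 mm. A picture is of the moment at which its call begins.
- r.sign_off(): hands the job in; it is judged then, once.
The state is a dict: "t": time; "joint_pos": joint angles; "qvel": joint speeds; "effort": joint torques, N m; "position": TCP position; "tcp_rot": TCP orientation; "contact_force": force on the tool from outside, world axes, zero at the start; "ft_torque": the same for the moment, N m; "opening": finger opening in m; "grasp_force": force on a finger pad.
Only numpy, scipy, OpenCV 4.12 (cv2) and the standard library are available. Lean on these libraries where they do the work, as an engineer would, in place of code of your own. Each camera call takes 0.05 s, during which the arm holds its last target. There are 200 camera calls.

TASK

On the bench a brass tube lies in the V-blocks of a clamping fixture, short of the steel end stop. Push the tube lengthwise until its end is fully home against the stop, then push the toggle clamp's upright handle over, away from the tube, past its dead point until it snaps down and stays locked with the clamp's foot on the tube. Only push with the fingers: do not grip or lift anything, and do not disturb the oil bottle, the wire spool or the screwdriver.

Things in the scene. Friction and masses are not known exactly. Their poses are not given: they have to be found in the camera images.
- fixture: Fixed aluminium base plate 150 x 270 x 15 mm carrying V-blocks, stop and clamp, turned up to 30 deg. Origin: centre of its underside; x across the tube (roughly away from the robot), y along the tube towards the stop, z up. Two wooden V-blocks 30 mm wide, at y = -85 and +50 mm, tops 45 mm above the bench, hold the tube's axis at x = +35 mm, 45 mm above the bench.
- tube: Loose brass tube, steel ferrule at each end, 22 mm diameter, 240 mm long, about 150 g. Origin: on its axis at mid length; its y points along it to the stop, x and z turn as it rolls. Starts 15 to 50 mm short of the stop; its other end sticks out free past the V-block, there to be pushed. Home against the stop its origin is at y = 0 in the fixture's frame.
- stop_face (a point): Point on the steel end stop's face where the tube's axis meets it (fixture x = +35, y = +120 mm, 45 mm above the bench). Axes as the fixture's. The stop is 50 mm wide, 14 mm thick, and 75 mm high above the bench.
- handle_grip (a point): Middle of the handle's black rubber grip (round, 22 mm diameter, 68 mm long), on its centre line, 96 mm from the pivot. It turns with the handle. Open, the handle leans 10 deg from upright towards the tube, its top 198 mm above the bench; to lock it swings towards the fixture's -x (away from the tube) to 70 deg from upright, its top then about 125 mm above the bench.
- handle (a joint): Angle of the clamp handle, rad: 0 open (as it starts), growing as it goes over towards the fixture's -x, 1.4 locked at its stop. Over-centre spring: below the dead point at about 0.5 it springs back to 0, beyond it it snaps to 1.4 by itself and stays. It takes about 4 N on the grip at first, less towards the dead point.
- clamp_arm: Steel clamp arm 14 mm wide, 59 mm long, with a sprung rubber foot (18 mm diameter) at its end, geared to the handle. Origin: its hinge, at fixture x = -12, y = 0, 70 mm above the bench. Open, it points up at 40 deg over the tube, highest point about 120 mm above the bench; with the handle locked it lies level and the foot presses the tube's top with some newtons.
- oil_bottle: White plastic oil bottle, 44 mm diameter, 120 mm high, standing beyond the fixture; origin at the centre of its underside. Leave it alone.
- wire_spool: Spool of binding wire with black flanges, 64 mm diameter, 70 mm high, standing beyond the fixture; origin at the centre of its underside. Leave it alone.
- screwdriver: Screwdriver about 170 mm long lying on the bench past the end-stop side of the fixture; origin at the underside of its middle, x along it. Leave it alone.
- handle_pivot (a point): The handle's pivot, at fixture x = -35, y = 0, 70 mm above the bench; the axis runs along y. Axes as the fixture's. The clamp's steel cheeks stand around it: 30 mm wide, up to 79 mm high, from fixture x = -53 to -3 mm.
Not all that is in view belongs to the job. What is meant by the tube is not blue or turquoise, and is the larger of those in its own colour.

How it is judged:
By the outcome, as a careful person would: the job done as asked, in the order asked, and still so for the second after the job is handed in, with the robot touching nothing.
It also fails if it takes over 45 s, if anything falls off the work surface, if the arm or the gripper's body presses on something with over 40 N, if the wrist force passes 120 N, or if a joint passes its speed limit or range.

## Working session

There is one attempt and no reset: what is moved stays moved. The work goes in short steps, Python scripts to look and compute and a tool call to move; the robot and the scene stay as the last step left them, time stands still between calls to the robot, and variables do not carry over. Pictures are saved under pics/ and viewed, at most 10 in all, crops included, and the job is handed in when it is done.

Besides the shell and the picture viewer there is one more tool, called after "Request:" in YAML: its name, and indented under it one key for each argument. apply_moves: Moves the arm, as the interface text tells. Its arguments: {"type":"object","properties":{"targets":{"type":"string"}},"required":["targets"]}

```bash
mkdir -p pics; cat > h.py <<'E'
import numpy as np,cv2
from cell import status,viewer,r
def pts(c):
    "world xyz per pixel from z_map"
    h,w=c["z_map"].shape
    u,v=np.meshgrid(np.arange(w),np.arange(h))
    n=cv2.undistortPoints(np.stack([u,v],-1).reshape(-1,1,2).astype(np.float64),np.array(c["camera_matrix"]),np.array(c["distortion"])).reshape(h,w,2)
    z=c["z_map"].astype(float)
    P=np.dstack([n[...,0]*z,n[...,1]*z,z])
    W=(P-np.array(c["t"]))@np.array(c["R"])
    W[z==0]=np.nan
    return W
E
python3 - <<'E'
from h import *
import pickle
for n in("scene","top"):
    c=viewer.read_camera(n);cv2.imwrite(f"pics/{n}0.png",c["image"]);pickle.dump(c,open(n+".pkl","wb"))
s=status.observe();print(s["t"],s["position"],s["tcp_rot"],s["opening"],r.tcp_to_tips)
E
```

```text
0.1 [ 0.27325344 -0.56149886  0.23852859] [-8.90094534e-04  9.74477435e-01  2.24483695e-01 -8.62358468e-05] 0.08688245147303725 0.017
```

View pics/scene0.png

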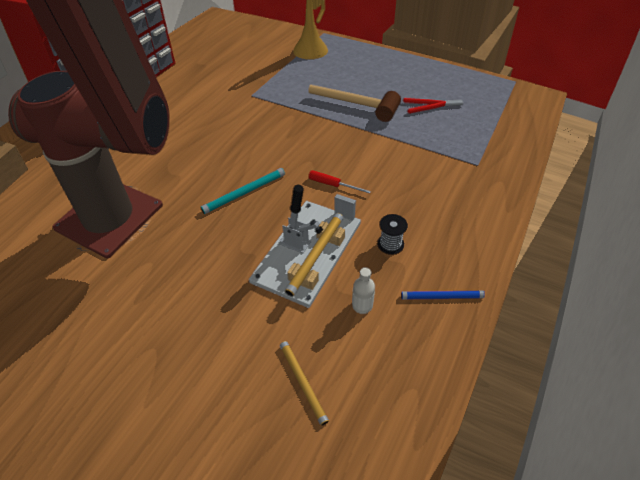

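View pics/top0.png

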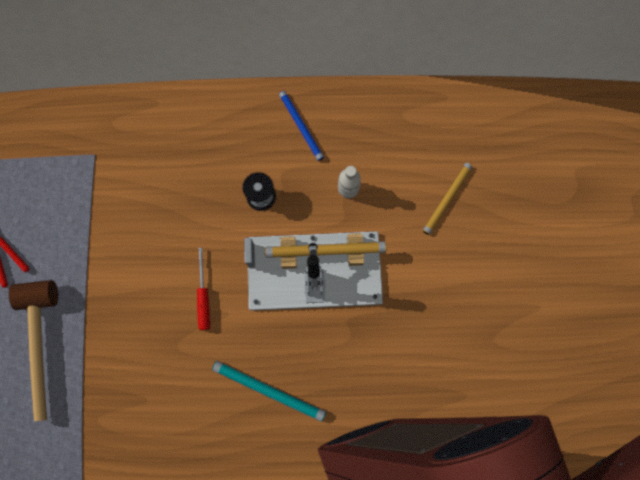

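The scene view shows the fixture at (307,250) with the tube from about (290,290) to (337,220), the handle at (297,200), the stop at (345,207), the spool at (392,234), the bottle at (364,292) and the screwdriver at (340,184). In the top view the tube runs from (270,251) to (383,246), with the stop at (249,251).

These could be taken for the tube, by top-view pixel:
- brass tube in the V-blocks (325,249)
- loose brass tube (447,198), smaller
- teal tube (270,391)
- blue tube (301,126)

I choose the one in the V-blocks: it is brass and the larger of the two brass tubes. Next I measure and make a close crop to check.

```bash
python3 - <<'E'
from h import *
import pickle
c=pickle.load(open("top.pkl","rb"));im=c["image"];W=pts(c)
cv2.imwrite("pics/crop.png",cv2.resize(im[150:330,180:490],None,fx=2.5,fy=2.5,interpolation=cv2.INTER_CUBIC))
hsv=cv2.cvtColor(im,cv2.COLOR_BGR2HSV);Z=W[...,2]
roi=np.zeros(Z.shape,bool);roi[225:320,238:395]=1
m=roi&(abs(Z-.015)<.006)&(hsv[...,1]<80)
(cx,cy),(a,b),ang=cv2.minAreaRect((W[m][:,:2]*1000).astype(np.float32))
print("plate",cx,cy,a,b,ang,"z med",np.median(Z[m]))
t=roi&(Z>.046)&(Z<.064)&(W[...,0]>cx/1000+.015)
br=t&(hsv[...,1]>110)
p=W[br];v=np.linalg.svd(p[:,:2]-p[:,:2].mean(0),full_matrices=0)[2][0]; v=v*np.sign(v[1])
print("tube n",len(p),"mean",p.mean(0),"dir",v,"ang deg fixture yaw",np.degrees(np.arctan2(-v[0],v[1])),"ztop",np.percentile(p[:,2],95))
# all points near axis line
q=W[roi&(Z>.04)&(Z<.062)];d=q[:,:2]-p[:,:2].mean(0);s=d@v;o=d@np.array([v[1],-v[0]])
k=abs(o)<.014;print("axis extent",np.percentile(s[k],[0,.5,50,99.5,100]))
print("brass extent",np.percentile((p[:,:2]-p[:,:2].mean(0))@v,[0,1,99,100]))
st=roi&(Z>.068)&(Z<.08);
import itertools
n,l,S,C=cv2.connectedComponentsWithStats(st.astype(np.uint8))
for i in range(1,n):
    if S[i,4]>5: print("comp",S[i],W[l==i].mean(0),W[l==i].min(0),W[l==i].max(0))
g=roi&(Z>.13);print("grip",W[g].mean(0),W[g].min(0),W[g].max(0))
# length of both brass tubes
y=((hsv[...,0]>12)&(hsv[...,0]<30)&(hsv[...,1]>150)&(hsv[...,2]>130)); y[:,:100]=0
for name,X in(("loose",(slice(150,245),slice(410,490))),):
    mm=np.zeros_like(y);mm[X]=1;mm&=(Z>.01)&(Z<.05);print(name,cv2.minAreaRect((W[mm][:,:2]*1000).astype(np.float32)))
for name,X in(("bottle",(slice(160,205),slice(330,365))),("spool",(slice(165,215),slice(238,280)))):
    mm=np.zeros_like(y);mm[X]=1;mm&=Z>.03;print(name,W[mm].mean(0),W[mm].max(0))
E
```

```text
plate 507.28729248046875 136.85440063476562 151.3761749267578 268.8962707519531 1.6458324193954468 z med 0.015472920031161241
tube n 1099 mean [0.5424427  0.11166405 0.05350257] dir [-0.02003846  0.99979921] ang deg fixture yaw 1.1481963110834577 ztop 0.05886345342249542
axis extent [-0.11835973 -0.11685122 -0.00597087  0.14540763  0.1458675 ]
brass extent [-0.11835973 -0.10134819  0.10317354  0.10528385]
comp [245 238   8  26 179] [0.53708482 0.26355579 0.07511139] [0.5130934  0.25595197 0.06812011] [0.56224374 0.27011707 0.07989528]
comp [305 266   2   8  11] [0.49673806 0.15177925 0.07586406] [0.49036138 0.15096403 0.06857075] [0.504444   0.15326915 0.07945413]
comp [319 266   4   7  12] [0.4977241  0.12370948 0.07585488] [0.49305349 0.12025616 0.06951475] [0.50368554 0.12596429 0.07902692]
comp [305 279  18   9  66] [0.4706541  0.13751402 0.0752825 ] [0.4632649  0.12056645 0.07021736] [0.47833185 0.15348443 0.07974215]
comp [307 289   2   4   7] [0.45696104 0.14860305 0.07366308] [0.45436262 0.14776686 0.06898159] [0.46062809 0.14976569 0.07819979]
comp [320 288   2   4   6] [0.45809989 0.12372193 0.07752909] [0.45548276 0.12274657 0.07529653] [0.46087092 0.12469331 0.07991409]
grip [0.4858742  0.13692289 0.17710614] [0.47130363 0.12578206 0.13231951] [0.50400488 0.14807409 0.20303922]
loose ((656.78271484375, -146.88461303710938), (18.012176513671875, 181.97987365722656), 55.27982711791992)
bottle [0.67327415 0.06430822 0.08234535] [0.70093758 0.08478493 0.12625172]
spool [0.66767701 0.24556829 0.06916472] [0.70013243 0.27816003 0.07900756]
```

View pics/crop.png

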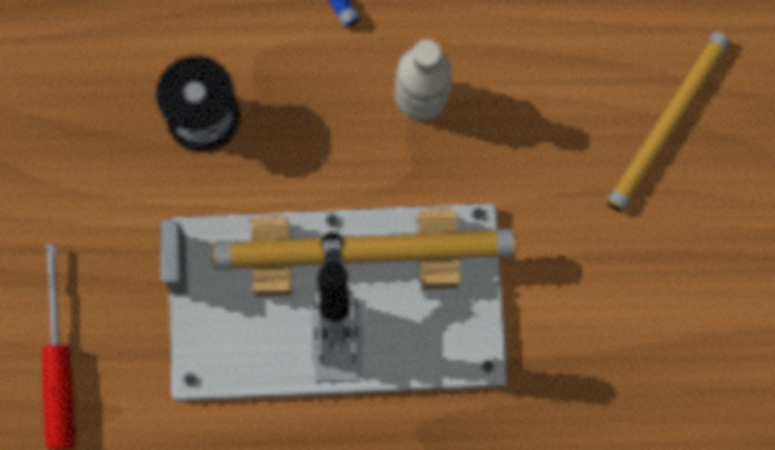

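The crop confirms the choice: a brass tube with steel ferrules in the V-blocks, its free end at the right of the crop (510,243). It is also about 240 mm long, against 182 mm for the loose one.

Measured values agree with the sizes given:
- The plate measures 151×269 mm with its top at 15 mm, yaw is about 1.4°, and the fixture origin is (0.507, 0.137).
- The tube's free end is at about (0.545, -0.006), and the gap to the stop is about 22 mm.

I approach with the fingers shut.

Request:
apply_moves:
  targets: "0.272 0.49 0 0 0 -0.428 -1;0.272 0.49 0 0 0 -0.428 -1;0.272 0.49 0 0 0 -0.428 -1;0.272 0.49 0 0 0 -0.428 -1;0.272 0.49 0 0 0 -0.428 -1;0.272 0.49 0 0 0 -0.428 -1;0.272 0.49 0 0 0 -0.428 -1;0.272 0.49 0 0 0 -0.428 -1;0.272 0.49 0 0 0 -0.428 -1;0.272 0.49 0 0 0 -0.428 -1"

```text
t: 1.1
position: [0.5165, -0.1228, 0.2393]
tcp_rot: [-0.0, 1.0, 0.012, -0.0]
contact_force: [0.2, -1.5, 0.1]
opening: 0.015
grasp_force: 0.0
```

Request:
apply_moves:
  targets: "0.022 0.03 -0.05 0 0 0 -1;0.022 0.03 -0.1 0 0 0 -1;0.022 0.03 -0.15 0 0 0 -1;0.022 0.03 -0.19 0 0 0 -1;0.022 0.03 -0.19 0 0 0 -1;0.022 0.03 -0.19 0 0 0 -1"

```text
t: 1.7
position: [0.5372, -0.0946, 0.049]
tcp_rot: [-0.001, 1.0, 0.012, -0.001]
contact_force: [0.6, 0.7, 0.1]
opening: -0.0
grasp_force: 0.0
```

Request:
apply_moves:
  targets: "0.008 0.02 0 0 0 0 -1;0.008 0.04 0 0 0 0 -1;0.008 0.06 0 0 0 0 -1;0.008 0.066 0 0 0 0 -1;0.008 0.07 0 0 0 0 -1;0.008 0.074 0 0 0 0 -1;0.008 0.078 0 0 0 0 -1;0.008 0.08 0 0 0 0 -1;0.008 0.082 0 0 0 0 -1;0.008 0.084 0 0 0 0 -1"

```text
t: 2.7
position: [0.5465, -0.0115, 0.0499]
tcp_rot: [0.0, 1.0, 0.012, 0.0]
contact_force: [0.8, -3.7, 2.0]
opening: 0.0006
grasp_force: 2.0
```

Request:
apply_moves:
  targets: "0 0.002 0 0 0 0 -1;0 0.004 0 0 0 0 -1;0 0.006 0 0 0 0 -1;0 0.008 0 0 0 0 -1;0 0.008 0 0 0 0 -1"

```text
t: 3.2
position: [0.5463, -0.0027, 0.0497]
tcp_rot: [0.0, 1.0, 0.013, 0.0]
contact_force: [0.4, -3.6, 4.0]
opening: 0.0005
grasp_force: 2.1
```

Request:
apply_moves:
  targets: "0 0.002 0 0 0 0 -1;0 0.004 0 0 0 0 -1;0 0.004 0 0 0 0 -1"

```text
t: 3.5
position: [0.5461, 0.0014, 0.0496]
tcp_rot: [-0.0, 1.0, 0.012, 0.0]
contact_force: [0.0, -3.3, 4.8]
opening: 0.0002
grasp_force: 2.3
```

Request:
apply_moves:
  targets: "0 0.002 0 0 0 0 -1;0 0.003 0 0 0 0 -1;0 0.003 0 0 0 0 -1"

```text
t: 3.8
position: [0.5461, 0.0043, 0.0496]
tcp_rot: [-0.0, 1.0, 0.012, 0.0]
contact_force: [-0.1, -4.5, 4.2]
opening: 0.0003
grasp_force: 2.4
```

Request:
apply_moves:
  targets: "0 0.001 0 0 0 0 -1;0 0.002 0 0 0 0 -1;0 0.002 0 0 0 0 -1"

```text
t: 4.1
position: [0.5461, 0.0062, 0.0495]
tcp_rot: [-0.0, 1.0, 0.012, -0.0]
contact_force: [-0.8, -4.3, 5.2]
opening: 0.0006
grasp_force: 2.6
```

```bash
python3 - <<'E'
from h import *
c=viewer.read_camera("scene");a=c["image"][170:320,230:390]
d=viewer.read_camera("top");b=d["image"][215:320,235:400]
A=cv2.resize(a,(390,390*150//160));B=cv2.resize(b,(400,365*0+255))
o=np.zeros((600,800,3),np.uint8);o[:A.shape[0],:390]=A;o[:255,395:795]=B;o=o[:370]
cv2.imwrite("pics/p1.png",o)
W=pts(d);hsv=cv2.cvtColor(d["image"],cv2.COLOR_BGR2HSV);Z=W[...,2]
m=(hsv[...,1]>110)&(Z>.046)&(Z<.066)&(W[...,0]>.525)&(W[...,0]<.56)&(W[...,1]>0.02)&(W[...,1]<.25)
p=W[m];print("brass y",np.percentile(p[:,1],[0,1,99,100]),p[:,2].max())
q=W[(abs(W[...,0]-.54)<.006)&(Z>.04)&(W[...,1]>.15)&(W[...,1]<.28)]
for l in np.arange(.2,.275,.004):
    k=abs(q[:,1]-l)<.002;print(round(l,3),k.sum(),np.round(q[k,2].mean(),3) if k.any() else '')
E
```

```text
brass y [0.06031946 0.09969977 0.2384367  0.24071195] 0.06334538927511184
0.2 12 0.056
0.204 12 0.057
0.208 12 0.056
0.212 11 0.056
0.216 13 0.055
0.22 13 0.056
0.224 10 0.056
0.228 12 0.056
0.232 11 0.056
0.236 13 0.055
0.24 11 0.056
0.244 11 0.057
0.248 10 0.057
0.252 10 0.057
0.256 19 0.059
0.26 12 0.075
0.264 14 0.075
0.268 12 0.074
0.272 1 0.072
```

View pics/p1.png

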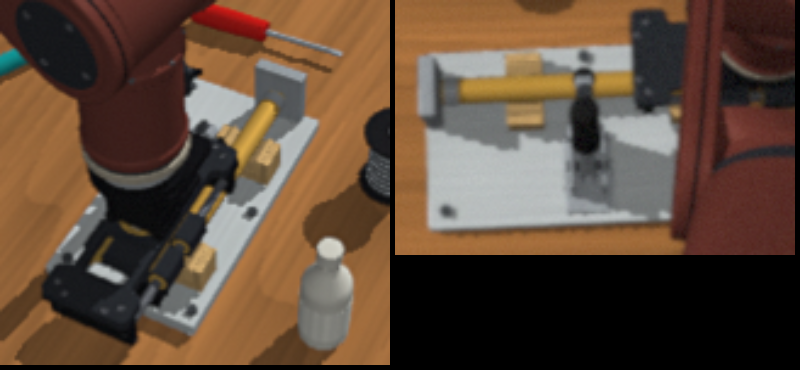

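The picture shows the far ferrule at the stop or nearly there (right panel, 440,90), with no visible gap. I push gently until the force rises.

Request:
apply_moves:
  targets: "0 0.001 0 0 0 0 -1;0 0.002 0 0 0 0 -1;0 0.002 0 0 0 0 -1"

```text
t: 4.5
position: [0.5461, 0.0083, 0.0495]
tcp_rot: [-0.0, 1.0, 0.012, -0.0]
contact_force: [-0.9, -4.1, 4.7]
opening: 0.0004
grasp_force: 2.6
```

Request:
apply_moves:
  targets: "0 0.001 0 0 0 0 -1;0 0.002 0 0 0 0 -1;0 0.002 0 0 0 0 -1"

```text
t: 4.8
position: [0.5461, 0.0091, 0.0496]
tcp_rot: [0.001, 1.0, 0.013, -0.0]
contact_force: [-1.4, -9.8, 5.7]
opening: 0.0003
grasp_force: 5.1
```

Request:
apply_moves:
  targets: "0 0.001 0 0 0 0 -1;0 0.001 0 0 0 0 -1"

```text
t: 5.0
position: [0.5461, 0.0092, 0.0496]
tcp_rot: [0.002, 1.0, 0.013, -0.0]
contact_force: [-2.5, -12.7, 4.7]
opening: 0.0002
grasp_force: 6.9
```

Force is rising with no motion, so the tube is home. I back off, rise and move to the tube side of the handle.

Request:
apply_moves:
  targets: "0 -0.01 0 0 0 0 -1;0 -0.04 0 0 0 0 -1;0 -0.04 0.05 0 0 0 -1;0.005 -0.04 0.1 0 0 0 -1;0.008 -0.03 0.122 0 0 0 -1;0.008 0.02 0.122 0 0 0 -1;0.008 0.07 0.122 0 0 0 -1;0.008 0.11 0.122 0 0 0 -1;0.008 0.125 0.122 0 0 0 -1;0.008 0.125 0.122 0 0 0 -1"

```text
t: 6.0
position: [0.553, 0.1386, 0.1705]
tcp_rot: [-0.001, 1.0, 0.014, -0.001]
contact_force: [0.3, -0.4, -0.8]
opening: 0.0004
grasp_force: 0.0
```

```bash
python3 - <<'E'
from h import *
c=viewer.read_camera("scene");cv2.imwrite("pics/p2.png",cv2.resize(c["image"][120:320,220:420],(600,600)))
print(status.observe()["position"])
E
```

```text
[0.55328903 0.13695664 0.17058524]
```

View pics/p2.png

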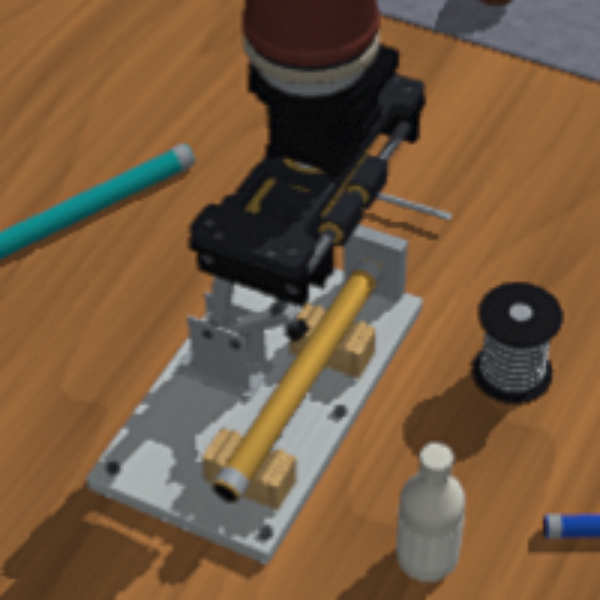

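The tube sits against the stop (365,285) and the handle stands behind the fingers. I push the handle towards -x.

Request:
apply_moves:
  targets: "-0.015 0 0 0 0 0 -1;-0.03 0 0 0 0 0 -1;-0.04 0 0 0 0 0 -1;-0.048 0 0 0 0 0 -1;-0.056 0 0 0 0 0 -1;-0.064 -0.001 0 0 0 0 -1;-0.072 -0.001 0 0 0 0 -1;-0.08 -0.002 0 0 0 0 -1"

```text
t: 6.85
position: [0.4739, 0.1346, 0.172]
tcp_rot: [-0.001, 1.0, 0.012, 0.001]
contact_force: [3.1, 2.1, 1.6]
opening: 0.0006
grasp_force: 1.9
```

Request:
apply_moves:
  targets: "-0.008 0 0 0 0 0 -1;-0.016 0 0 0 0 0 -1;-0.024 0 0 0 0 0 -1;-0.032 0 0 0 0 0 -1;-0.04 0 0 0 0 0 -1;-0.045 0 0 0 0 0 -1;-0.045 0 0 0 0 0 -1"

```text
t: 7.55
position: [0.4284, 0.1342, 0.1715]
tcp_rot: [0.0, 1.0, 0.013, -0.0]
contact_force: [0.2, 0.7, -0.0]
opening: 0.0008
grasp_force: 0.0
```

Free of force, so it has probably snapped over. I withdraw straight up, then to the side, and look.

Request:
apply_moves:
  targets: "0 0 0.04 0 0 0 -1;0 0 0.08 0 0 0 -1;0 -0.05 0.1 0 0 0 -1;0 -0.1 0.1 0 0 0 -1;0 -0.15 0.1 0 0 0 -1;0 -0.2 0.1 0 0 0 -1;0 -0.25 0.1 0 0 0 -1;0 -0.3 0.1 0 0 0 -1;0 -0.33 0.1 0 0 0 -1;0 -0.33 0.1 0 0 0 -1"

```text
t: 8.55
position: [0.4287, -0.1999, 0.2715]
tcp_rot: [0.001, 1.0, 0.01, -0.0]
contact_force: [-0.5, 1.0, 0.2]
opening: 0.0002
grasp_force: 0.0
```

```bash
python3 - <<'E'
from h import *
import pickle
c=viewer.read_camera("scene");d=viewer.read_camera("top")
o=np.hstack([cv2.resize(c["image"][160:320,230:430],(400,320)),cv2.resize(d["image"][160:320,190:390],(400,320))])
cv2.imwrite("pics/p3.png",o)
W=pts(d);Z=W[...,2]
def prof(W,x0,y0,y1):
    q=W[(abs(W[...,0]-x0)<.006)&(W[...,2]>.04)&(W[...,1]>y0)&(W[...,1]<y1)];return q
hsv=cv2.cvtColor(d["image"],cv2.COLOR_BGR2HSV)
m=(hsv[...,1]>110)&(Z>.046)&(Z<.066)&(W[...,0]>.525)&(W[...,0]<.56)&(W[...,1]>0.02)&(W[...,1]<.25)
print("brass y",np.percentile(W[m][:,1],[1,99,100]))
q=prof(W,.543,-.05,.3);print("tube near end y",q[:,1].min())
f=(abs(W[...,0]-.5)<.12)&(abs(W[...,1]-.137)<.02)&(Z>.09);print("handle above 90mm",W[f].min(0),W[f].max(0))
W0=pts(pickle.load(open("top.pkl","rb")))
for n,X in(("bottle",(slice(160,205),slice(330,365))),("spool",(slice(165,215),slice(238,280)))):
    print(n,[np.round(w[X][w[X][...,2]>.03].mean(0),4) for w in(W0,W)])
E
```

```text
brass y [0.03586197 0.24046185 0.24261579]
tube near end y 0.018048597009656404
handle above 90mm [0.3801301  0.12346571 0.09002471] [0.44779418 0.14605253 0.1175267 ]
bottle [array([0.6733, 0.0643, 0.0823]), array([0.6734, 0.0643, 0.0825])]
spool [array([0.6677, 0.2456, 0.0692]), array([0.6677, 0.2456, 0.0694])]
```

View pics/p3.png

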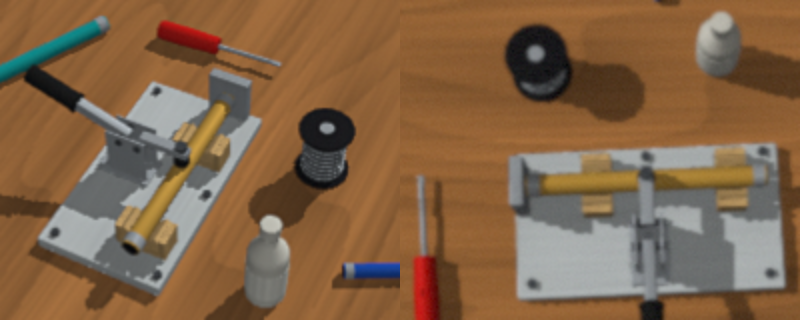

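The handle is locked over (left panel 55,90), the foot is on the tube (180,152), and the tube is against the stop. Its free end is at y = 0.018, where 0.017 is expected when home. The bottle and spool have not moved in the depth measurements, and the screwdriver looks undisturbed.

```bash
python3 -c "
from cell import r
print(r.sign_off())"
```

```text
the job is handed in; nothing more can be done
None
```

The job is handed in at about 8.7 s on the robot's clock: the tube is fully home against the stop, the clamp is locked with its foot on the tube, and the bottle, spool and screwdriver were left alone.

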